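# Empty the bead shaker into the casting tray

### The arm

A 7-joint arm with a two-finger parallel gripper is mounted at the origin on the work surface. World frame = base frame: x ahead of the robot, y to its left, z up, the work surface at z = 0. Lengths are in m, angles in rad, forces in N, time in s.
With the tool pointing down it reaches from about 0.4 to 0.75 m from the base axis. Payload 19.5 kg.
Tool frame: the origin (TCP) lies at the very end of the fingers, on their centre line; the grasp point (between the pads) lies env.grip_depth behind it (env.grip_depth is the distance from the TCP to the grasp point, in m); x points along the fingers, y is the direction in which the jaws open and shut, and the axes are right-handed (so a half turn about x gives the same grasp; the last joint's range is limited). The gripper opens to 85 mm and grips with 20 to 120 N. Pads are 22 mm wide; open, the fingers measure 114 mm over their backs; the gripper's body (76 mm by 85 mm) begins 54 mm behind the grasp point. The pads swing forward as they close: fully open they stand 13 mm farther back than shut.
Start: joints at [-1.377, 0.707, -0.028, 1.485, 0.022, 0.951, -0.075], TCP at [0.134, 0.559, 0.231] pointing down, gripper open.
Joint ranges: [-2.71, 2.71], [-0.32, 2.16], [-1.57, 1.52], [0, 2.45], [-1.46, 4.6], [0, 2.02], [-2.83, 2.83]. Speed limits (rad/s): [1.89, 1.89, 2.57, 2.57, 3.01, 3.01, 3.01].

### API

Orientations are given as a rotation vector (axis times angle).
In Python, from plant import telemetry, optics, env gives the robot as it stands.
- The arm moves only by the tool carry_out, never from a script. Its argument "deltas" is a list of rows, each a list of 3 entries, a list of its own where there are three numbers: the shift along the tool's x, y, z in m, then the turn, a rotation vector about the tool's x, y, z in rad, then the opening, from 0 (shut) to 1 (fully open). In form: [[[dx, dy, dz], [ax, ay, az], grip], ...]. A call has 1 to 12 rows; each row is the pose to reach, as a shift and turn from the pose measured when the call began, along the tool's axes at that moment; what a row does not reach only later rows make up. A row lasts 1/12 s, in which the tool goes at most 41.7 mm and 7.16 degrees, less where a joint would pass 70% of its speed; a pose out of reach is approached as far as the arm can. A call with a gripper value outside its range is refused whole. The fingers move at their own pace and stop on an object; the grip force is fixed at half the most. Time passes only in rows, so rows that repeat a pose let the fingers close. It gives the time, the measured TCP pose, the force and the opening at its end, in the units of the state.
- telemetry.read_state(): the state, without advancing time (a new reading comes with each control period).
- optics.camera(name): name is "scene" or "top"; returns a dict with "image" (400x640x3 uint8, blue, green, red), "mtx" (3x3 intrinsics, pixels), "k1" (the pictures are not rectified: a ray, as slopes to the right and down, at radius r is drawn at 1 + k1 r^2 times it, then the intrinsics apply), "camera_from_world" (4x4, takes a point from world to camera coordinates). Camera axes: x right, y down, z forward; pixel columns grow to the right and rows downward; lengths in m; the calibration is good to about 2 mm. A picture is of the moment at which its call begins. There is no depth.
- env.finish_job(): hands the job in, once; it reports no verdict.
The state is a dict: "t": time; "joint_positions": joint angles; "qvel": joint speeds; "tau": joint torques, N m; "ee_pos": TCP position; "orientation": TCP orientation; "contact_force": force on the tool from outside, world axes, zero at the start; "moment": the same for the moment, N m; "finger_gap": finger opening in m.
Only numpy, scipy, OpenCV 4.12 (cv2) and the standard library are available. Lean on these libraries where they do the work, as an engineer would, in place of code of your own. Each camera call takes 0.05 s, during which the arm holds its last target.

### The job

The last two glass beads in the shaker are too big for its holes. Unscrew the perforated orange cap of the shaker in the tilting stand, set it right way up on the bare bench top, then swing the stand's red handle over so that both beads pour out of the wide mouth into the white tray, and leave them there.

Things in the scene. Friction and masses are not known exactly. Their poses are not given: they have to be found in the camera images.
- stand: Fixed tilting stand holding the clear shaker tube. Origin on bench under the shaker's axis; heading within 23 deg of: x away from robot, y left. Uprights at x +-50, 120 high; level hinge along x at height 105. Tube rim at height 145, mouth 45 wide. Foot plate y -15 to 70, x +-63, 12 high. Tipping goes towards -y. Bare bench at y 150 to 210, x -50 to 50 is always clear for the cap. (mm)
- handle (a point): Red round handle bar, 14 thick, 56 long along the stand's x; this is its middle, at x -90 in the stand's frame, 110 from the hinge line; upright: y 90, height 168. Steel arm at its inner end, x -64. Swing it over the top towards -y, turning about the hinge; end stop at 115 deg (y -95, height 160). Beads roll out at 95 to 115 deg. Stiff, 3 to 5 N; stays where left. (mm)
- tray (a point): Middle of the floor of the white tray, part of the stand at its -y side; axes as the stand's, this point at y -100. Outside 140 along x, 160 along y, walls 35 high and 8 thick, floor 8 thick. The tipped mouth is above it. (mm)
- cap_mid (a point): Orange perforated cap (not its loose green twin): point on its axis half-way up, 26 above skirt edge. Disc 75 across, top face 4 below this point; wing grip on it 12 thick (cap y), 50 long (cap x), top 26 above this point. Screwed on: cap x along stand x, height 154. Turn counter-clockwise seen from above 60 to 115 deg (best 85), then lift straight up, free after 20; else held. 60 g. (mm)
- bead_a_center (a point): Centre of the blue glass bead, a ball 20 mm across, 12 g, at first on the floor inside the shaker.
- bead_b_center (a point): Centre of the red glass bead, a ball 20 mm across, 12 g, at first on the floor inside the shaker.
Mind the look-alikes: they are no part of the job. There is more than one size of the part that bears cap_mid; the job needs the smallest.

How it is judged:
By the outcome, as a careful person would: the job done as asked, in the order asked, and still so for the second after the job is handed in, with the robot touching nothing.
It also fails if it takes over 62 s, if anything falls off the work surface, if the arm or the gripper's body presses on something with over 40 N, if the wrist force passes 120 N, or if a joint passes its speed limit or range.

## Working session

There is one attempt and no reset: what is moved stays moved. The work goes in short steps, Python scripts to look and compute and a tool call to move; the robot and the scene stay as the last step left them, time stands still between calls to the robot, and variables do not carry over. Pictures are saved under pics/ and viewed, and the job is handed in when it is done.

Besides the shell and the picture viewer there is one more tool, called after "Request:" as name(argument=value, ...) on one line, values as JSON. carry_out: Moves the arm, as the interface text tells. Its arguments: {"type":"object","properties":{"deltas":{"type":"array"}},"required":["deltas"]}

```bash
ls; mkdir -p pics
python3 - <<'E'
from plant import telemetry, optics, env
import cv2
print(telemetry.read_state(), env.grip_depth)
for n in("scene","top"):
    c=optics.camera(n); cv2.imwrite(f"pics/{n}0.png",c["image"]); print(c["mtx"],c["k1"],c["camera_from_world"])
E
```

```text
pics
{'t': 0.0, 'joint_positions': array([-1.37670484,  0.70710545, -0.02759419,  1.48499379,  0.02204142,
        0.95091126, -0.075491  ]), 'qvel': array([-0.00055571,  0.00094566,  0.00103783, -0.00124353, -0.00099454,
        0.00109972,  0.00041977]), 'tau': array([-9.45830434e-04, -8.83227253e+01,  1.23486456e+00, -2.36159813e+01,
        1.70060067e-02,  6.90046421e-03,  6.62463526e-05]), 'ee_pos': array([0.13428735, 0.55882544, 0.2308275 ]), 'orientation': array([ 0.18422504,  1.56290521, -0.18597806]), 'contact_force': array([0.47736004, 0.50241678, 0.08461939]), 'moment': array([-0.08503371, -0.02745816,  0.00618421]), 'finger_gap': 0.08529466166736073} 0.0187
[[365.18834629   0.         318.28127374]
 [  0.         365.18834629 197.92634172]
 [  0.           0.           1.        ]] -0.04206442115290023 [[ 0.77411949  0.63300713 -0.00640241 -0.42282221]
 [ 0.37698879 -0.4691062  -0.7986356  -0.08228307]
 [-0.50854544  0.61582575 -0.60178084  0.98123986]
 [ 0.          0.          0.          1.        ]]
[[516.75880814   0.         317.03817963]
 [  0.         516.75880814 195.2150603 ]
 [  0.           0.           1.        ]] -0.10677268041779886 [[ 0.14744959 -0.98906905 -0.00102086 -0.03507857]
 [-0.96695958 -0.14393636 -0.21040792  0.56755545]
 [ 0.20796102  0.03201169 -0.97761315  0.88721562]
 [ 0.          0.          0.          1.        ]]
```

View pics/scene0.png

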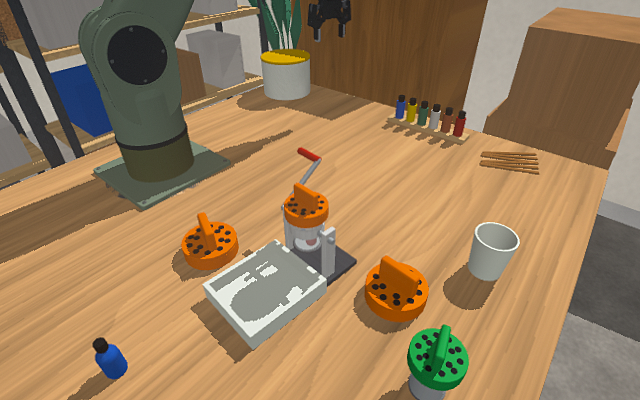

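View pics/top0.png

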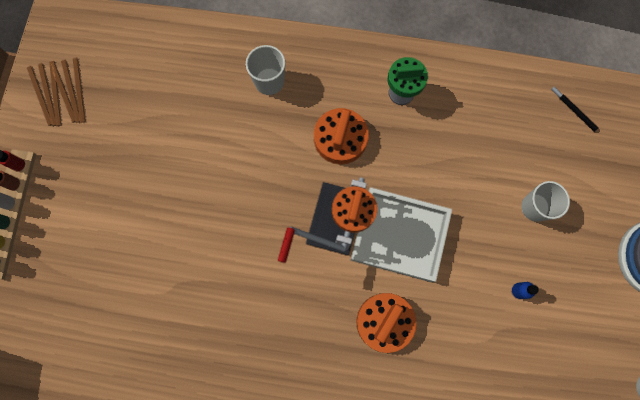

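The orange caps in the top view are at (341,135) and (386,323), both larger and loose on the bench, and at (354,208), the smallest, on the tube in the stand. The one in the stand fits the description. The green twin is at (407,77). I'll confirm in a crop.

Run:
```python
import cv2
a=cv2.imread("pics/top0.png")[160:300,260:470]; cv2.imwrite("pics/topc.png",cv2.resize(a,None,fx=3.8,fy=3.8,interpolation=cv2.INTER_CUBIC))
a=cv2.imread("pics/scene0.png")[140:350,195:365]; cv2.imwrite("pics/scc.png",cv2.resize(a,None,fx=2.85,fy=2.85,interpolation=cv2.INTER_CUBIC))
```

```text
(no output)
```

View pics/topc.png

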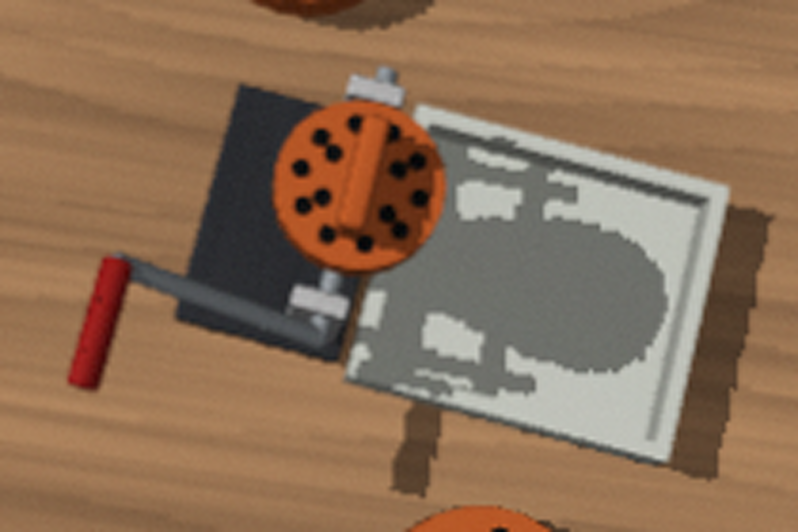

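View pics/scc.png

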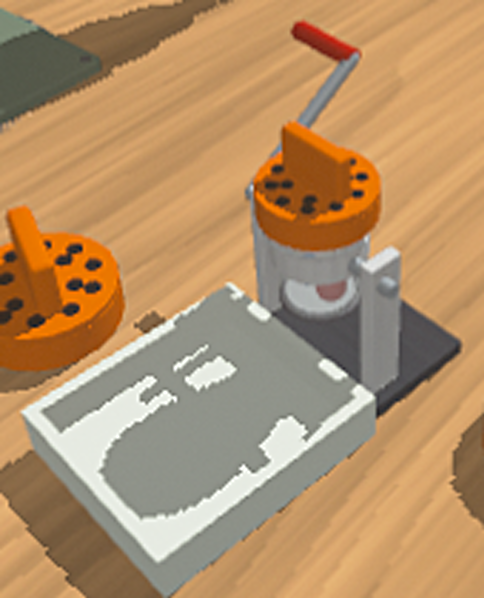

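```bash
cat > h.py <<'E'
import numpy as np, cv2
from scipy.optimize import least_squares
from scipy.spatial.transform import Rotation as R
CAM={"scene":(365.18834629,318.28127374,197.92634172,-0.04206442115290023,np.array([[ 0.77411949,0.63300713,-0.00640241,-0.42282221],[0.37698879,-0.4691062,-0.7986356,-0.08228307],[-0.50854544,0.61582575,-0.60178084,0.98123986]])),
"top":(516.75880814,317.03817963,195.2150603,-0.10677268041779886,np.array([[0.14744959,-0.98906905,-0.00102086,-0.03507857],[-0.96695958,-0.14393636,-0.21040792,0.56755545],[0.20796102,0.03201169,-0.97761315,0.88721562]]))}
def proj(n,p):
    f,cx,cy,k,T=CAM[n]; q=np.atleast_2d(p)@T[:,:3].T+T[:,3]
    s=q[:,:2]/q[:,2:]; s=s*(1+k*(s**2).sum(1,keepdims=True)); return s*f+[cx,cy]
def ray(n,u):
    f,cx,cy,k,T=CAM[n]; d=(np.array(u)-[cx,cy])/f; s=d.copy()
    for _ in range(20): s=d/(1+k*(s@s))
    Rm=T[:,:3]; return -Rm.T@T[:,3], Rm.T@np.array([s[0],s[1],1])
def at_z(n,u,z):
    o,d=ray(n,u); return o+d*(z-o[2])/d[2]
def tow(st,p):
    c,s=np.cos(st[2]),np.sin(st[2]); p=np.atleast_2d(p).astype(float)/1000
    return p@np.array([[c,s,0],[-s,c,0],[0,0,1]])+[st[0],st[1],0]
E
python3 - <<'E'
from h import *
T=[((727,187),(70,-180,35)),((668,462),(-70,-180,35)),((415,104),(70,-20,35)),((347,378),(-70,-20,35)),((240,86),(63,70,12)),((178,319),(-63,70,12)),((117,258),(-62,90,168)),((85,388),(-118,90,168)),((360,186),(0,0,150))]
S=[((25,413),(-70,-180,35)),((160,567),(70,-180,35)),((375,393),(70,-20,35)),((232,285),(-70,-20,35)),((461,346),(63,70,12))]
tu=np.array([t[0] for t in T])/3.8+[260,160]-.37; su=np.array([t[0] for t in S])/2.847+[195,140]-.33
tp=[t[1] for t in T]; sp=[t[1] for t in S]
f=lambda st,w=(1,1):np.r_[w[0]*(proj("top",tow(st,tp))-tu).ravel(),w[1]*(proj("scene",tow(st,sp))-su).ravel()]
for w in((1,1),(1,0),(0,1)):
    r=least_squares(f,[.5,0,0],args=(w,)); print(w,r.x,np.degrees(r.x[2]));print(np.round(r.fun.reshape(-1,2),1).tolist())
E
```

```text
(1, 1) [ 0.53559349 -0.01830428 -0.1145049 ] -6.560647472415035
[[0.7, -0.7], [0.3, -0.6], [0.7, -0.3], [0.4, -0.8], [-0.2, -1.2], [-1.0, -0.0], [0.9, 0.6], [-0.2, 0.3], [0.2, -0.8], [-1.5, -0.7], [-0.4, -1.5], [0.3, 1.1], [-0.8, -1.1], [0.7, -2.2]]
(1, 0) [ 0.53492187 -0.01812318 -0.11759241] -6.737548947030048
[[0.6, -0.0], [-0.0, 0.0], [0.7, 0.1], [0.1, -0.4], [-0.2, -1.0], [-1.3, 0.2], [0.6, 0.8], [-0.6, 0.4], [0.0, -0.4], [-0.0, -0.0], [-0.0, -0.0], [-0.0, 0.0], [-0.0, -0.0], [0.0, -0.0]]
(0, 1) [ 0.53722131 -0.01913378 -0.11446333] -6.558265991854535
[[0.0, -0.0], [0.0, -0.0], [0.0, -0.0], [0.0, -0.0], [0.0, -0.0], [-0.0, -0.0], [0.0, -0.0], [0.0, -0.0], [0.0, -0.0], [-1.3, 0.0], [-0.0, -0.5], [0.7, 1.8], [-0.6, -0.5], [1.2, -1.6]]
```

```bash
cat >> h.py <<'E'
ST=np.array([.5354,-.0184,-.1158])
def down(a): # tool x down, tool y at world heading a
    y=np.array([np.cos(a),np.sin(a),0]); x=np.array([0,0,-1.]); return np.column_stack([x,y,np.cross(x,y)])
def delta(pos,Rt,s=None):
    if s is None:
        from plant import telemetry; s=telemetry.read_state()
    R0=R.from_rotvec(s["orientation"]); return R0.inv().apply(np.array(pos)-s["ee_pos"]), (R0.inv()*R.from_matrix(Rt)).as_rotvec()
def show(pos,Rt):
    d,r=delta(pos,Rt); print("shift",np.round(d,4).tolist(),"rot",np.round(r,4).tolist(),"rows>=",np.ceil(max(np.linalg.norm(d)/.0417,np.degrees(np.linalg.norm(r))/7.16)))
E
python3 - <<'E'
from h import *
Rm=R.from_rotvec([ 0.18422504,  1.56290521, -0.18597806]).as_matrix(); print(Rm.round(3))
print("cap",tow(ST,[0,0,154]),"place",tow(ST,[0,180,0]),"handle",tow(ST,[-90,90,168]))
a=np.pi/2+ST[2]
show(tow(ST,[0,0,260])[0],down(a)); show(tow(ST,[0,0,260])[0],down(a+np.pi))
E
```

```text
[[-0.     0.234  0.972]
 [-0.001  0.972 -0.234]
 [-1.    -0.001  0.   ]]
cap [[ 0.5354 -0.0184  0.154 ]] place [[0.55619745 0.16039448 0.        ]] handle [[0.45640148 0.08139596 0.168     ]]
shift [-0.0287, -0.4676, 0.5249] rot [-0.1201, -0.0001, 0.0009] rows>= 17.0
shift [-0.0287, -0.4676, 0.5249] rot [3.0215, 0.0014, 0.0001] rows>= 25.0
```

Request:
carry_out(deltas=[[[-0.03, -0.234, 0.262], [1.43, 0, 0], 1], [[-0.03, -0.234, 0.262], [1.43, 0, 0], 1], [[-0.03, -0.234, 0.262], [1.43, 0, 0], 1], [[-0.03, -0.234, 0.262], [1.43, 0, 0], 1], [[-0.03, -0.234, 0.262], [1.43, 0, 0], 1], [[-0.03, -0.234, 0.262], [1.43, 0, 0], 1], [[-0.03, -0.4, 0.45], [1.43, 0, 0], 1], [[-0.03, -0.4, 0.45], [1.43, 0, 0], 1], [[-0.03, -0.4, 0.45], [1.43, 0, 0], 1], [[-0.03, -0.4, 0.45], [1.43, 0, 0], 1], [[-0.03, -0.4, 0.45], [1.43, 0, 0], 1], [[-0.03, -0.4, 0.45], [1.43, 0, 0], 1]])

```text
t: 1.1
ee_pos: [0.42, 0.1476, 0.2587]
orientation: [1.283, 1.159, -1.285]
contact_force: [0.5, 0.2, 0.1]
finger_gap: 0.0856
```

```bash
cat > st.py <<'E'
from h import *
from plant import telemetry
s=telemetry.read_state(); print(s["t"],s["ee_pos"].round(4),"q",s["joint_positions"].round(2),"F",s["contact_force"].round(1),"gap",round(s["finger_gap"],4))
Rm=R.from_rotvec(s["orientation"]).as_matrix(); print("x",Rm[:,0].round(3),"yaw y",np.degrees(np.arctan2(Rm[1,1],Rm[0,1])).round(2))
E
cat st.py >/dev/null
python3 - <<'E'
exec(open('st.py').read())
a=np.pi/2+ST[2]+np.pi
show(tow(ST,[0,0,260])[0],down(a))
E
```

```text
1.1 [0.42   0.1476 0.2587] q [-0.62  0.5   0.35  1.89 -0.23  0.79 -0.25] F [0.5 0.2 0.1] gap 0.0856
x [-0.    -0.001 -1.   ] yaw y -5.86
shift [-0.0011, 0.1318, 0.1533] rot [1.5844, 0.0009, -0.0006] rows>= 13.0
```

Request:
carry_out(deltas=[[[0, 0.13, 0.153], [1.58, 0, 0], 1], [[0, 0.132, 0.153], [1.58, 0, 0], 1], [[0, 0.132, 0.153], [1.58, 0, 0], 1], [[0, 0.132, 0.153], [1.58, 0, 0], 1], [[0, 0.132, 0.153], [1.58, 0, 0], 1], [[0, 0.132, 0.153], [1.58, 0, 0], 1], [[0, 0.132, 0.153], [1.58, 0, 0], 1], [[0, 0.132, 0.153], [1.58, 0, 0], 1], [[0, 0.132, 0.153], [1.58, 0, 0], 1], [[0, 0.132, 0.153], [1.58, 0, 0], 1], [[0, 0.132, 0.153], [1.58, 0, 0], 1], [[0, 0.132, 0.153], [1.58, 0, 0], 1]])

```text
t: 2.1
ee_pos: [0.5356, -0.0179, 0.2587]
orientation: [-2.206, 0.034, 2.207]
contact_force: [1.0, 0.5, 0.4]
finger_gap: 0.0854
```

Run:
```python
exec(open('st.py').read())
a=np.pi/2+ST[2]+np.pi
show(tow(ST,[0,0,155])[0],down(a))
```

```text
2.1 [ 0.5356 -0.0179  0.2587] q [-0.4   0.73  0.77  1.6  -0.56  1.05 -1.08] F [1.  0.5 0.4] gap 0.0854
x [-0.001 -0.001 -1.   ] yaw y -91.73
shift [0.1037, 0.0004, 0.0001] rot [0.0856, 0.0006, -0.0009] rows>= 3.0
```

Request:
carry_out(deltas=[[[0.02, 0, 0], [0.086, 0, 0], 1], [[0.045, 0, 0], [0.086, 0, 0], 1], [[0.07, 0, 0], [0.086, 0, 0], 1], [[0.09, 0, 0], [0.086, 0, 0], 1], [[0.103, 0, 0], [0.086, 0, 0], 1], [[0.103, 0, 0], [0.086, 0, 0], 1]])

```text
t: 2.6
ee_pos: [0.5345, -0.0178, 0.1534]
orientation: [-2.157, 0.127, 2.167]
contact_force: [-0.5, -0.2, 0.3]
finger_gap: 0.0849
```

Run:
```python
exec(open('st.py').read())
from plant import optics
for n,(y,x) in {"scene":(140,200),"top":(120,250)}.items():
    a=optics.camera(n)["image"][y:y+160,x:x+220]; cv2.imwrite(f"pics/{n}1.png",cv2.resize(a,None,fx=3,fy=3))
```

```text
2.6 [ 0.5345 -0.0178  0.1534] q [-0.36  0.86  0.68  1.74 -0.71  0.81 -1.03] F [-0.5 -0.2  0.3] gap 0.0849
x [-0.004 -0.001 -1.   ] yaw y -96.66
```

View pics/scene1.png

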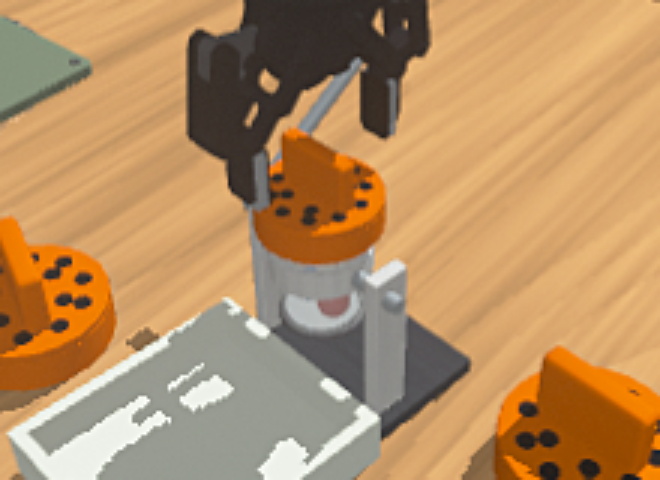

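View pics/top1.png

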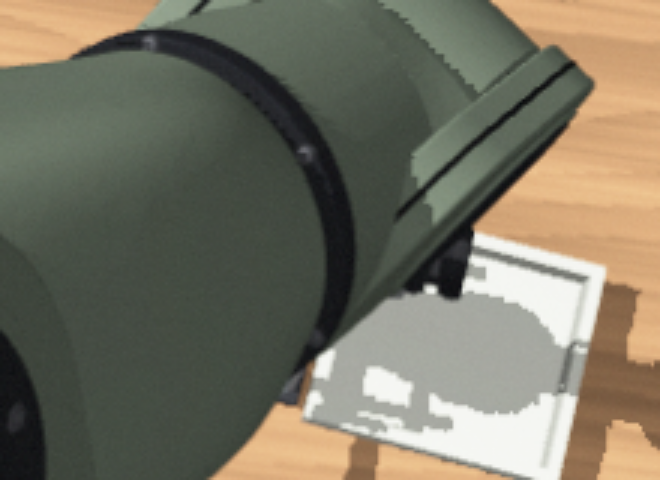

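The fingers straddle the wing (crop: finger tips at about (250,195) and (385,125), wing at (310,165)). Closing now.

Request:
carry_out(deltas=[[[-0.001, 0, 0], [0, 0, 0], 0], [[-0.001, 0, 0], [0, 0, 0], 0], [[-0.001, 0, 0], [0, 0, 0], 0], [[-0.001, 0, 0], [0, 0, 0], 0], [[-0.001, 0, 0], [0, 0, 0], 0], [[-0.001, 0, 0], [0, 0, 0], 0], [[-0.001, 0, 0], [0, 0, 0], 0], [[-0.001, 0, 0], [0, 0, 0], 0]])

```text
t: 3.37
ee_pos: [0.5356, -0.0182, 0.1572]
orientation: [-2.161, 0.127, 2.163]
contact_force: [-1.3, 2.1, 5.4]
finger_gap: 0.0108
```

```bash
python3 st.py
```

```text
3.3667 [ 0.5356 -0.0182  0.1572] q [-0.36  0.86  0.68  1.73 -0.71  0.82 -1.03] F [-1.3  2.1  5.4] gap 0.0108
x [-0.001 -0.001 -1.   ] yaw y -96.67
```

Held. Now turn it counter-clockwise, which is negative about tool x (x points down).

Request:
carry_out(deltas=[[[0, 0, 0], [-0.124, 0, 0], 0], [[0, 0, 0], [-0.248, 0, 0], 0], [[0, 0, 0], [-0.372, 0, 0], 0], [[0, 0, 0], [-0.496, 0, 0], 0], [[0, 0, 0], [-0.62, 0, 0], 0], [[0, 0, 0], [-0.744, 0, 0], 0], [[0, 0, 0], [-0.868, 0, 0], 0], [[0, 0, 0], [-0.992, 0, 0], 0], [[0, 0, 0], [-1.116, 0, 0], 0], [[0, 0, 0], [-1.24, 0, 0], 0], [[0, 0, 0], [-1.364, 0, 0], 0], [[0, 0, 0], [-1.483, 0, 0], 0]])

```text
t: 4.37
ee_pos: [0.5356, -0.0183, 0.1573]
orientation: [1.353, 1.109, -1.354]
contact_force: [0.7, -1.6, -0.6]
finger_gap: 0.011
```

Run:
```python
exec(open('st.py').read())
from plant import optics
for n,(y,x) in {"scene":(140,200)}.items():
    a=optics.camera(n)["image"][y:y+160,x:x+220]; cv2.imwrite(f"pics/{n}2.png",cv2.resize(a,None,fx=3,fy=3))
show(tow(ST,[0,0,157])[0],down(np.pi/2+ST[2]+np.pi+np.radians(85)))
```

```text
4.3667 [ 0.5356 -0.0183  0.1573] q [-0.16  0.77  0.25  1.73 -0.28  0.68  0.04] F [ 0.7 -1.6 -0.6] gap 0.011
x [-0.001 -0.001 -1.   ] yaw y -11.35
shift [0.0004, -0.0002, 0.0] rot [0.0137, 0.0011, 0.0003] rows>= 1.0
```

View pics/scene2.png

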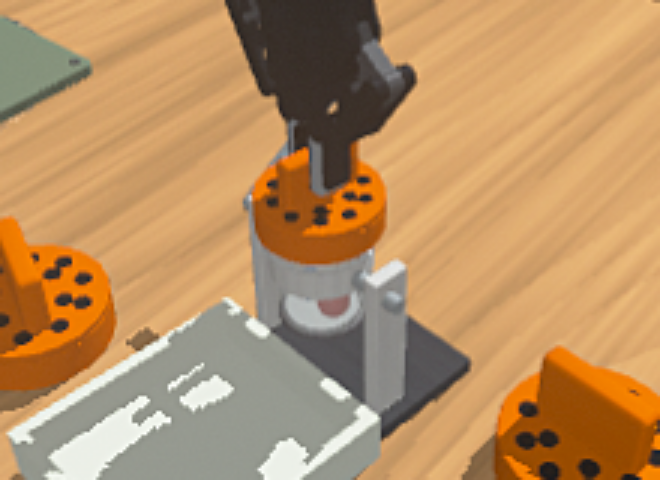

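The cap has turned about 85°: the wing now lies across the stand and the holes have moved. Lifting straight up.

Request:
carry_out(deltas=[[[-0.005, 0, 0], [0, 0, 0], 0], [[-0.012, 0, 0], [0, 0, 0], 0], [[-0.02, 0, 0], [0, 0, 0], 0], [[-0.028, 0, 0], [0, 0, 0], 0], [[-0.038, 0, 0], [0, 0, 0], 0], [[-0.05, 0, 0], [0, 0, 0], 0], [[-0.05, 0, 0], [0, 0, 0], 0]])

```text
t: 5.0
ee_pos: [0.5364, -0.0184, 0.2097]
orientation: [1.349, 1.11, -1.347]
contact_force: [1.4, 0.0, -0.8]
finger_gap: 0.0109
```

Run:
```python
exec(open('st.py').read())
from plant import optics
for n,(y,x) in {"scene":(120,200)}.items():
    a=optics.camera(n)["image"][y:y+160,x:x+220]; cv2.imwrite(f"pics/{n}3.png",cv2.resize(a,None,fx=3,fy=3))
show(tow(ST,[0,180,207])[0],down(np.pi/2+ST[2]+np.pi+np.radians(85)))
```

```text
5.0 [ 0.5364 -0.0184  0.2097] q [-0.18  0.69  0.28  1.67 -0.25  0.81  0.02] F [ 1.4  0.  -0.8] gap 0.0109
x [ 0.003 -0.001 -1.   ] yaw y -10.93
shift [0.0014, -0.014, -0.1793] rot [0.0126, 0.0007, -0.0018] rows>= 5.0
```

View pics/scene3.png

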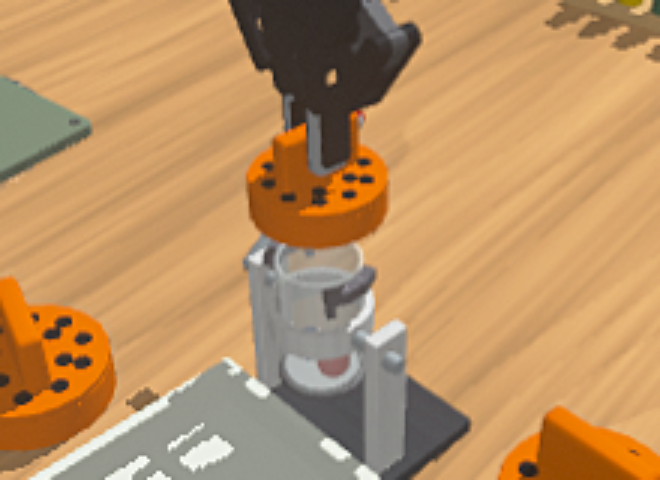

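The cap is free (crop (318,190), well above the rim). Carry it to the clear bench and lower it.

Request:
carry_out(deltas=[[[0, -0.002, -0.03], [0, 0, 0], 0], [[0, -0.005, -0.06], [0, 0, 0], 0], [[0, -0.008, -0.095], [0, 0, 0], 0], [[0, -0.011, -0.13], [0, 0, 0], 0], [[0, -0.013, -0.16], [0, 0, 0], 0], [[0, -0.014, -0.179], [0, 0, 0], 0], [[0.03, -0.014, -0.179], [0, 0, 0], 0], [[0.065, -0.014, -0.179], [0, 0, 0], 0], [[0.1, -0.014, -0.179], [0, 0, 0], 0], [[0.13, -0.014, -0.179], [0, 0, 0], 0], [[0.15, -0.014, -0.179], [0, 0, 0], 0], [[0.15, -0.014, -0.179], [0, 0, 0], 0]])

```text
t: 6.05
ee_pos: [0.5544, 0.1595, 0.0545]
orientation: [1.344, 1.113, -1.353]
contact_force: [-0.9, 0.3, 0.0]
finger_gap: 0.0108
```

Run:
```python
exec(open('st.py').read())
show(tow(ST,[0,180,31])[0],down(np.pi/2+ST[2]+np.pi+np.radians(85)))
```

```text
6.05 [0.5544 0.1595 0.0545] q [-0.45  0.98  0.23  1.64 -0.36  0.57 -0.21] F [-0.9  0.3  0. ] gap 0.0108
x [-0.004 -0.003 -1.   ] yaw y -10.95
shift [0.0235, 0.0017, -0.0013] rot [0.0119, 0.0036, 0.0034] rows>= 1.0
```

Request:
carry_out(deltas=[[[0.01, 0.001, -0.001], [0, 0.003, 0.003], 0], [[0.018, 0.001, -0.001], [0, 0.003, 0.003], 0], [[0.0225, 0.001, -0.001], [0, 0.003, 0.003], 0], [[0.0235, 0.001, -0.001], [0, 0.003, 0.003], 0], [[0.0245, 0.001, -0.001], [0, 0.003, 0.003], 0], [[0.025, 0.001, -0.001], [0, 0.003, 0.003], 0], [[0.025, 0.001, -0.001], [0, 0.003, 0.003], 0]])

```text
t: 6.63
ee_pos: [0.5557, 0.1603, 0.03]
orientation: [1.349, 1.112, -1.349]
contact_force: [0.8, 0.5, -0.6]
finger_gap: 0.0108
```

Run:
```python
exec(open('st.py').read())
from plant import optics
for n,(y,x) in {"scene":(90,230)}.items():
    a=optics.camera(n)["image"][y:y+160,x:x+220]; cv2.imwrite(f"pics/{n}4.png",cv2.resize(a,None,fx=3,fy=3))
```

```text
6.6333 [0.5557 0.1603 0.03  ] q [-0.44  1.02  0.21  1.64 -0.37  0.52 -0.2 ] F [ 0.8  0.5 -0.6] gap 0.0108
x [ 0. -0. -1.] yaw y -10.95
```

View pics/scene4.png

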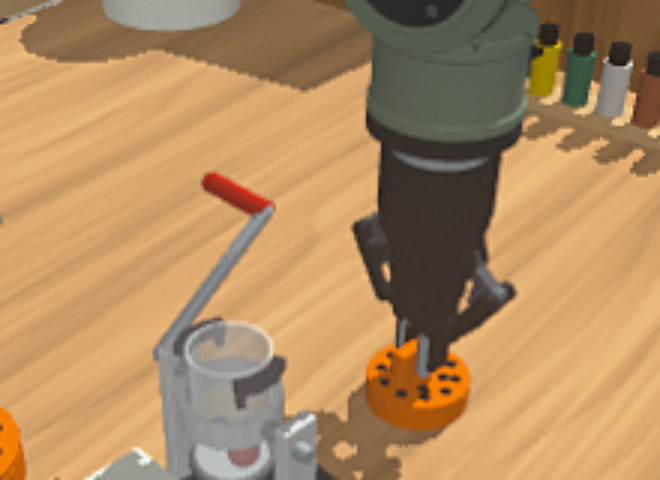

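The cap is just about on the bench. Seat it until there is contact, then open.

Request:
carry_out(deltas=[[[0.001, 0, 0], [0, 0, 0], 0], [[0.0015, 0, 0], [0, 0, 0], 0], [[0.002, 0, 0], [0, 0, 0], 0], [[0.002, 0, 0], [0, 0, 0], 0]])

```text
t: 7.02
ee_pos: [0.5559, 0.1604, 0.0292]
orientation: [1.349, 1.112, -1.348]
contact_force: [-6.0, -0.7, 23.9]
finger_gap: 0.0112
```

```bash
python3 st.py
```

```text
7.0167 [0.5559 0.1604 0.0292] q [-0.44  1.02  0.21  1.65 -0.37  0.52 -0.2 ] F [-6.  -0.7 23.9] gap 0.0112
x [ 0.001  0.    -1.   ] yaw y -10.96
```

Request:
carry_out(deltas=[[[-0.001, 0, 0], [0, 0, 0], 0], [[-0.001, 0, 0], [0, 0, 0], 0.6], [[-0.001, 0, 0], [0, 0, 0], 0.6], [[-0.001, 0, 0], [0, 0, 0], 0.6], [[-0.001, 0, 0], [0, 0, 0], 0.6], [[-0.02, 0, 0], [0, 0, 0], 0.6], [[-0.05, 0, 0], [0, 0, 0], 0.6], [[-0.09, 0, 0], [0, 0, 0], 0.6], [[-0.13, 0, 0], [0, 0, 0], 0.6], [[-0.17, 0, 0], [0, 0, 0], 0.6], [[-0.2, 0, 0], [0, 0, 0], 0.6], [[-0.2, 0, 0], [0, 0, 0], 0.6]])

```text
t: 8.02
ee_pos: [0.5575, 0.1605, 0.2348]
orientation: [1.355, 1.109, -1.341]
contact_force: [0.4, -0.3, 0.5]
finger_gap: 0.051
```

Run:
```python
exec(open('st.py').read())
from plant import optics
for n,(y,x) in {"scene":(90,230)}.items():
    a=optics.camera(n)["image"][y:y+160,x:x+220]; cv2.imwrite(f"pics/{n}5.png",cv2.resize(a,None,fx=3,fy=3))
a=np.pi/2+ST[2]
show(tow(ST,[-90,90,230])[0],down(a)); show(tow(ST,[-90,90,230])[0],down(a+np.pi))
```

```text
8.0167 [0.5575 0.1605 0.2348] q [-0.5   0.73  0.34  1.48 -0.27  0.97 -0.28] F [ 0.4 -0.3  0.5] gap 0.051
x [ 0.008  0.002 -1.   ] yaw y -10.96
shift [0.0011, -0.0834, 0.0967] rot [-1.6461, 0.0019, -0.0058] rows>= 14.0
shift [0.0011, -0.0834, 0.0967] rot [1.4955, -0.0056, -0.0018] rows>= 12.0
```

View pics/scene5.png

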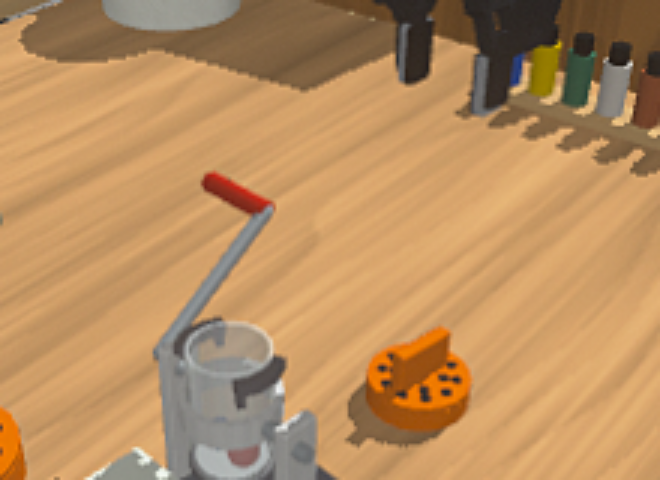

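The cap stands upright on the bench (crop (418,385)). Next, go above the handle.

Request:
carry_out(deltas=[[[0, -0.02, 0.02], [0.12, 0, 0], 0.6], [[0, -0.03, 0.04], [0.25, 0, 0], 0.6], [[0, -0.05, 0.06], [0.37, 0, 0], 0.6], [[0, -0.07, 0.08], [0.5, 0, 0], 0.6], [[0, -0.083, 0.098], [0.62, 0, 0], 0.6], [[0, -0.083, 0.098], [0.745, 0, 0], 0.6], [[0, -0.083, 0.098], [0.87, 0, 0], 0.6], [[0, -0.083, 0.098], [0.995, 0, 0], 0.6], [[0, -0.083, 0.098], [1.12, 0, 0], 0.6], [[0, -0.083, 0.098], [1.245, 0, 0], 0.6], [[0, -0.083, 0.098], [1.37, 0, 0], 0.6], [[0, -0.083, 0.098], [1.495, -0.005, -0.002], 0.6]])

```text
t: 9.07
ee_pos: [0.4561, 0.08, 0.2305]
orientation: [-2.158, 0.132, 2.159]
contact_force: [0.5, 0.1, 0.8]
finger_gap: 0.051
```

Run:
```python
exec(open('st.py').read())
from plant import optics
for n,(y,x) in {"scene":(90,230),"top":(120,240)}.items():
    a=optics.camera(n)["image"][y:y+160,x:x+220]; cv2.imwrite(f"pics/{n}6.png",cv2.resize(a,None,fx=3,fy=3))
a=np.pi/2+ST[2]
show(tow(ST,[-92,90,150])[0],down(a+np.pi))
```

```text
9.0667 [0.4561 0.08   0.2305] q [-0.67  0.67  0.79  1.89 -0.63  0.85 -1.25] F [0.5 0.1 0.8] gap 0.051
x [-0.001 -0.    -1.   ] yaw y -96.97
shift [0.0803, -0.0013, 0.0019] rot [-0.0021, 0.001, -0.001] rows>= 2.0
```

View pics/scene6.png

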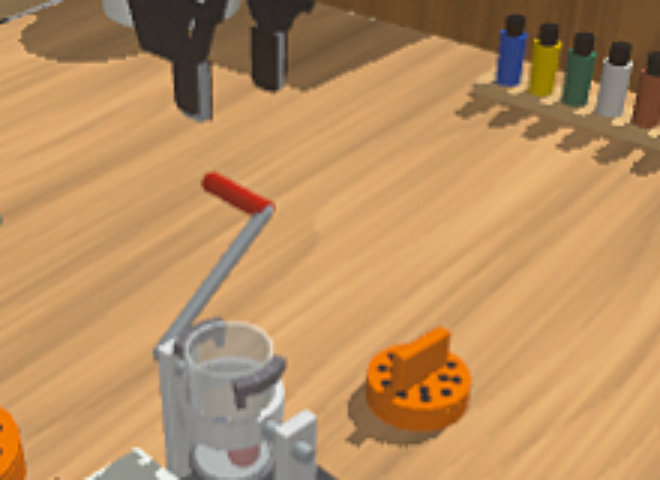

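View pics/top6.png

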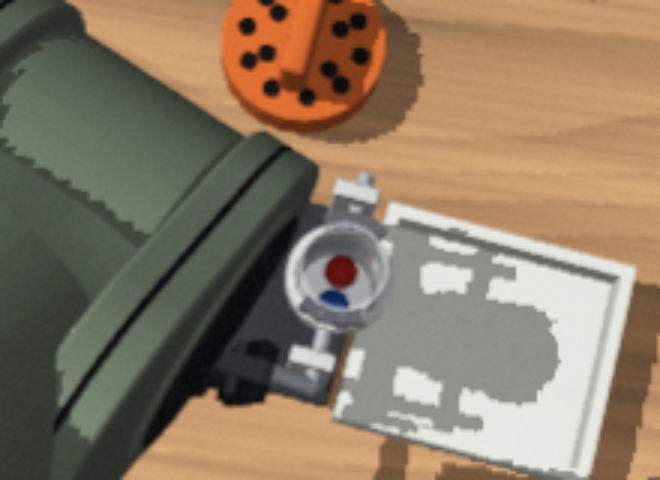

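Both beads are in the open tube (top crop: red (341,270), blue (333,300)). The fingers are above the bar in the scene view. Descend onto it.

Request:
carry_out(deltas=[[[0.025, -0.001, 0.002], [0, 0, 0], 0.6], [[0.05, -0.001, 0.002], [0, 0, 0], 0.6], [[0.07, -0.001, 0.002], [0, 0, 0], 0.6], [[0.08, -0.001, 0.002], [0, 0, 0], 0.6], [[0.08, -0.001, 0.002], [0, 0, 0], 0.6]])

```text
t: 9.58
ee_pos: [0.4533, 0.0811, 0.1484]
orientation: [-2.159, 0.125, 2.168]
contact_force: [-0.6, 0.7, 0.1]
finger_gap: 0.0515
```

Run:
```python
exec(open('st.py').read())
from plant import optics
for n,(y,x) in {"scene":(90,230)}.items():
    a=optics.camera(n)["image"][y:y+160,x:x+220]; cv2.imwrite(f"pics/{n}7.png",cv2.resize(a,None,fx=3,fy=3))
```

```text
9.5833 [0.4533 0.0811 0.1484] q [-0.59  0.78  0.64  2.   -0.79  0.63 -1.11] F [-0.6  0.7  0.1] gap 0.0515
x [-0.004 -0.002 -1.   ] yaw y -96.52
```

View pics/scene7.png

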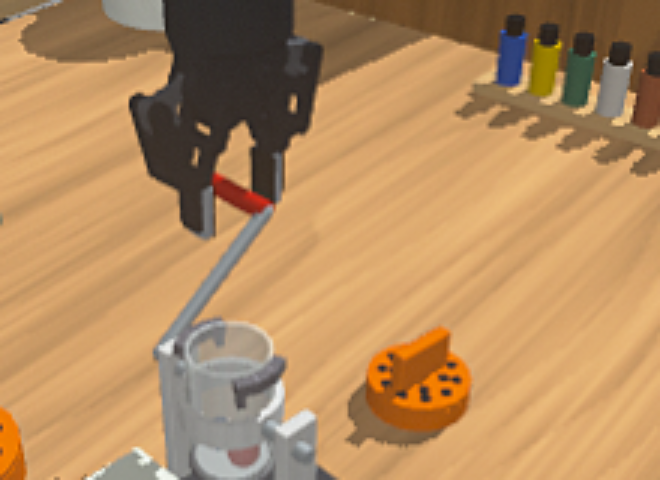

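The fingers straddle the red bar (crop: pads at (205,210) and (270,180)). Close.

Request:
carry_out(deltas=[[[0, 0, 0], [0, 0, 0], 0], [[0, 0, 0], [0, 0, 0], 0], [[0, 0, 0], [0, 0, 0], 0], [[0, 0, 0], [0, 0, 0], 0], [[0, 0, 0], [0, 0, 0], 0], [[0, 0, 0], [0, 0, 0], 0]])

```text
t: 10.13
ee_pos: [0.4541, 0.0817, 0.1503]
orientation: [-2.161, 0.123, 2.165]
contact_force: [0.7, 5.6, 6.0]
finger_gap: 0.0122
```

```bash
cat > arc.py <<'E'
exec(open('st.py').read())
import sys
# current handle angle from grasp point in stand frame
g=s["ee_pos"]-0.0187*Rm[:,0]; c,sn=np.cos(ST[2]),np.sin(ST[2]); d=g-[ST[0],ST[1],0]
loc=np.array([c*d[0]+sn*d[1],-sn*d[0]+c*d[1],d[2]])*1000; print("stand frame",loc.round(1))
r=np.hypot(loc[1],loc[2]-105); th=np.degrees(np.arctan2(loc[2]-105,loc[1])); print("r",r.round(1),"th",th.round(1))
for k in range(1,13):
    t=np.radians(th+float(sys.argv[1])*k); rr=r+(110-r)*min(1,k/6)
    p=tow(ST,[loc[0],rr*np.cos(t),105+rr*np.sin(t)])[0]
    print(k,np.degrees(t).round(1),(R.from_matrix(Rm).inv().apply(p-g)).round(4).tolist())
E
python3 arc.py 3
```

```text
10.1333 [0.4541 0.0817 0.1503] q [-0.59  0.78  0.64  2.   -0.78  0.63 -1.11] F [0.7 5.6 6. ] gap 0.0122
x [-0.002 -0.    -1.   ] yaw y -96.5
stand frame [-92.3  90.1 169. ]
r 110.5 th 35.4
1 38.4 [-0.0046, 0.0035, 0.0]
2 41.4 [-0.009, 0.0073, 0.0]
3 44.4 [-0.0131, 0.0113, 0.0001]
4 47.4 [-0.0171, 0.0155, 0.0001]
5 50.4 [-0.0208, 0.0199, 0.0001]
6 53.4 [-0.0243, 0.0245, 0.0001]
7 56.4 [-0.0276, 0.0292, 0.0001]
8 59.4 [-0.0307, 0.034, 0.0001]
9 62.4 [-0.0335, 0.0391, 0.0002]
10 65.4 [-0.036, 0.0443, 0.0002]
11 68.4 [-0.0383, 0.0495, 0.0002]
12 71.4 [-0.0403, 0.055, 0.0002]
```

Request:
carry_out(deltas=[[[-0.0046, 0.0035, 0], [0, 0, 0], 0], [[-0.009, 0.0073, 0], [0, 0, 0], 0], [[-0.0131, 0.0113, 0], [0, 0, 0], 0], [[-0.0171, 0.0155, 0], [0, 0, 0], 0], [[-0.0208, 0.02, 0], [0, 0, 0], 0], [[-0.0243, 0.0245, 0], [0, 0, 0], 0], [[-0.0276, 0.029, 0], [0, 0, 0], 0], [[-0.0307, 0.034, 0], [0, 0, 0], 0], [[-0.0335, 0.039, 0], [0, 0, 0], 0], [[-0.036, 0.0443, 0], [0, 0, 0], 0], [[-0.0383, 0.0495, 0], [0, 0, 0], 0], [[-0.0403, 0.055, 0], [0, 0, 0], 0]])

```text
t: 11.13
ee_pos: [0.4478, 0.0282, 0.1916]
orientation: [-2.161, 0.118, 2.164]
contact_force: [-2.6, 5.6, 1.6]
finger_gap: 0.012
```

```bash
python3 - 3 <<'E'
exec(open('arc.py').read())
from plant import optics
for n,(y,x) in {"scene":(90,200)}.items():
    a=optics.camera(n)["image"][y:y+190,x:x+220]; cv2.imwrite(f"pics/{n}8.png",cv2.resize(a,None,fx=3,fy=3))
E
```

```text
11.1333 [0.4478 0.0282 0.1916] q [-0.52  0.7   0.7   1.99 -0.69  0.71 -1.06] F [-2.6  5.6  1.6] gap 0.012
x [-0.001  0.003 -1.   ] yaw y -96.42
stand frame [-92.4  36.1 210.3]
r 111.4 th 71.1
1 74.1 [-0.0015, 0.0056, 0.0]
2 77.1 [-0.0028, 0.0113, 0.0]
3 80.1 [-0.0037, 0.017, 0.0001]
4 83.1 [-0.0044, 0.0228, 0.0001]
5 86.1 [-0.0047, 0.0286, 0.0001]
6 89.1 [-0.0047, 0.0343, 0.0001]
7 92.1 [-0.0047, 0.0401, 0.0002]
8 95.1 [-0.0043, 0.0458, 0.0002]
9 98.1 [-0.0037, 0.0516, 0.0002]
10 101.1 [-0.0028, 0.0572, 0.0002]
11 104.1 [-0.0015, 0.0629, 0.0002]
12 107.1 [0.0, 0.0684, 0.0003]
```

View pics/scene8.png

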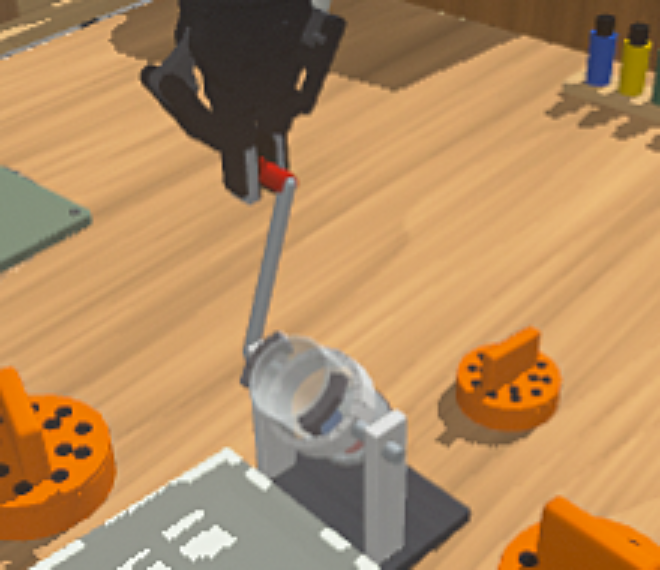

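It's following well, with small forces. Continue the arc.

Request:
carry_out(deltas=[[[-0.0015, 0.0056, 0], [0, 0, 0], 0], [[-0.0028, 0.0113, 0], [0, 0, 0], 0], [[-0.0037, 0.017, 0], [0, 0, 0], 0], [[-0.0044, 0.0228, 0], [0, 0, 0], 0], [[-0.0047, 0.0286, 0], [0, 0, 0], 0], [[-0.0047, 0.0343, 0], [0, 0, 0], 0], [[-0.0047, 0.04, 0], [0, 0, 0], 0], [[-0.0043, 0.0458, 0], [0, 0, 0], 0], [[-0.0037, 0.0516, 0], [0, 0, 0], 0], [[-0.0028, 0.0572, 0], [0, 0, 0], 0], [[-0.0015, 0.063, 0], [0, 0, 0], 0], [[0, 0.0684, 0], [0, 0, 0], 0]])

```text
t: 12.18
ee_pos: [0.4398, -0.0409, 0.1921]
orientation: [-2.16, 0.118, 2.163]
contact_force: [3.7, 9.2, -2.5]
finger_gap: 0.0119
```

```bash
python3 arc.py 3
```

```text
12.1833 [ 0.4398 -0.0409  0.1921] q [-0.35  0.68  0.67  2.01 -0.67  0.69 -0.92] F [ 3.7  9.2 -2.5] gap 0.0119
x [-0.001  0.003 -1.   ] yaw y -96.46
stand frame [-92.3 -33.4 210.8]
r 110.9 th 107.5
1 110.5 [0.002, 0.0054, 0.0]
2 113.5 [0.0043, 0.0108, 0.0]
3 116.5 [0.0069, 0.0159, 0.0]
4 119.5 [0.0097, 0.021, 0.0001]
5 122.5 [0.0128, 0.0259, 0.0001]
6 125.5 [0.0162, 0.0306, 0.0001]
7 128.5 [0.0196, 0.0352, 0.0001]
8 131.5 [0.0233, 0.0396, 0.0001]
9 134.5 [0.0272, 0.0438, 0.0001]
10 137.5 [0.0314, 0.0478, 0.0001]
11 140.5 [0.0357, 0.0516, 0.0001]
12 143.5 [0.0402, 0.0552, 0.0001]
```

Request:
carry_out(deltas=[[[0.002, 0.0054, 0], [0, 0, 0], 0], [[0.0043, 0.0108, 0], [0, 0, 0], 0], [[0.0069, 0.0159, 0], [0, 0, 0], 0], [[0.0097, 0.021, 0], [0, 0, 0], 0], [[0.0128, 0.0259, 0], [0, 0, 0], 0], [[0.0162, 0.0306, 0], [0, 0, 0], 0], [[0.0196, 0.0352, 0], [0, 0, 0], 0], [[0.0233, 0.0396, 0], [0, 0, 0], 0], [[0.0272, 0.0438, 0], [0, 0, 0], 0], [[0.0314, 0.0478, 0], [0, 0, 0], 0], [[0.0357, 0.0516, 0], [0, 0, 0], 0], [[0.0402, 0.0552, 0], [0, 0, 0], 0]])

```text
t: 13.18
ee_pos: [0.4334, -0.0957, 0.1517]
orientation: [-2.16, 0.117, 2.163]
contact_force: [3.4, 11.1, -3.3]
finger_gap: 0.012
```

```bash
python3 - 1 <<'E'
exec(open('arc.py').read())
from plant import optics
for n,(y,x) in {"scene":(130,190),"top":(140,280)}.items():
    a=optics.camera(n)["image"][y:y+190,x:x+220]; cv2.imwrite(f"pics/{n}9.png",cv2.resize(a,None,fx=3,fy=3))
E
```

```text
13.1833 [ 0.4334 -0.0957  0.1517] q [-0.16  0.74  0.56  2.05 -0.74  0.57 -0.75] F [ 3.4 11.1 -3.3] gap 0.012
x [-0.001  0.004 -1.   ] yaw y -96.44
stand frame [-92.4 -88.6 170.4]
r 110.2 th 143.6
1 144.6 [0.0016, 0.0011, 0.0]
2 145.6 [0.0032, 0.0022, 0.0]
3 146.6 [0.0048, 0.0032, 0.0]
4 147.6 [0.0064, 0.0043, 0.0]
5 148.6 [0.008, 0.0053, 0.0]
6 149.6 [0.0097, 0.0062, 0.0]
7 150.6 [0.0113, 0.0072, 0.0]
8 151.6 [0.013, 0.0081, 0.0]
9 152.6 [0.0147, 0.009, 0.0]
10 153.6 [0.0164, 0.0099, 0.0]
11 154.6 [0.0181, 0.0108, 0.0]
12 155.6 [0.0199, 0.0116, 0.0]
```

View pics/scene9.png

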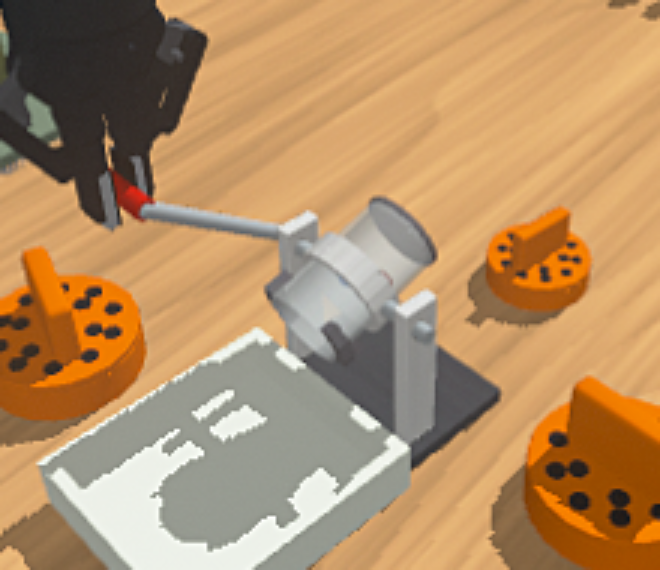

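View pics/top9.png

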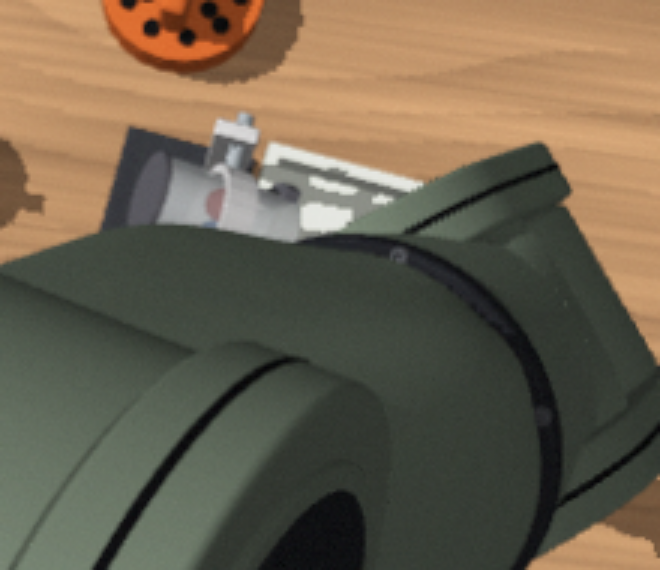

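Tilt is about 108° and the red bead is rolling inside the tube (top crop (215,205)). Go on nearly to the stop and wait.

Request:
carry_out(deltas=[[[0.0032, 0.0022, 0], [0, 0, 0], 0], [[0.0064, 0.0043, 0], [0, 0, 0], 0], [[0.009, 0.0058, 0], [0, 0, 0], 0], [[0.009, 0.0058, 0], [0, 0, 0], 0], [[0.009, 0.0058, 0], [0, 0, 0], 0], [[0.009, 0.0058, 0], [0, 0, 0], 0], [[0.009, 0.0058, 0], [0, 0, 0], 0], [[0.009, 0.0058, 0], [0, 0, 0], 0], [[0.009, 0.0058, 0], [0, 0, 0], 0], [[0.009, 0.0058, 0], [0, 0, 0], 0], [[0.009, 0.0058, 0], [0, 0, 0], 0], [[0.009, 0.0058, 0], [0, 0, 0], 0]])

```text
t: 14.28
ee_pos: [0.4326, -0.1019, 0.1424]
orientation: [-2.16, 0.118, 2.163]
contact_force: [-0.1, 2.9, 5.4]
finger_gap: 0.0121
```

```bash
python3 - 1 <<'E'
exec(open('st.py').read())
from plant import optics
for n,(y,x) in {"scene":(130,190)}.items():
    a=optics.camera(n)["image"][y:y+190,x:x+220]; cv2.imwrite(f"pics/{n}10.png",cv2.resize(a,None,fx=3,fy=3))
E
```

```text
14.2833 [ 0.4326 -0.1019  0.1424] q [-0.13  0.75  0.54  2.06 -0.76  0.54 -0.72] F [-0.1  2.9  5.4] gap 0.0121
x [-0.001  0.004 -1.   ] yaw y -96.47
```

View pics/scene10.png

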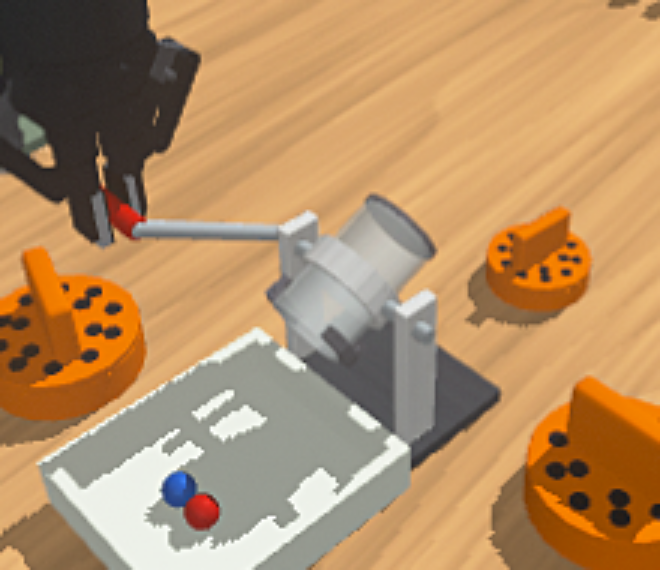

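Both beads are in the tray (crop: blue (178,490), red (202,512)). Release the handle and retreat straight up.

Request:
carry_out(deltas=[[[0, 0, 0], [0, 0, 0], 0.6], [[0, 0, 0], [0, 0, 0], 0.6], [[0, 0, 0], [0, 0, 0], 0.6], [[0, 0, 0], [0, 0, 0], 0.6], [[-0.02, 0, 0], [0, 0, 0], 0.6], [[-0.05, 0, 0], [0, 0, 0], 0.6], [[-0.08, 0, 0], [0, 0, 0], 0.6], [[-0.11, 0, 0], [0, 0, 0], 0.6], [[-0.14, 0, 0], [0, 0, 0], 0.6], [[-0.16, 0, 0], [0, 0, 0], 0.6], [[-0.16, 0, 0], [0, 0, 0], 0.6], [[-0.16, 0, 0], [0, 0, 0], 0.6]])

```text
t: 15.33
ee_pos: [0.4331, -0.1025, 0.3028]
orientation: [-2.162, 0.118, 2.162]
contact_force: [-0.1, 1.4, -0.5]
finger_gap: 0.0511
```

```bash
python3 - 1 <<'E'
exec(open('st.py').read())
from plant import optics
for n in ("scene","top"): cv2.imwrite(f"pics/{n}11.png",optics.camera(n)["image"])
E
```

```text
15.3333 [ 0.4331 -0.1025  0.3028] q [-0.31  0.54  0.83  1.81 -0.47  1.   -0.98] F [-0.1  1.4 -0.5] gap 0.0511
x [ 0.     0.004 -1.   ] yaw y -96.44
```

View pics/scene11.png

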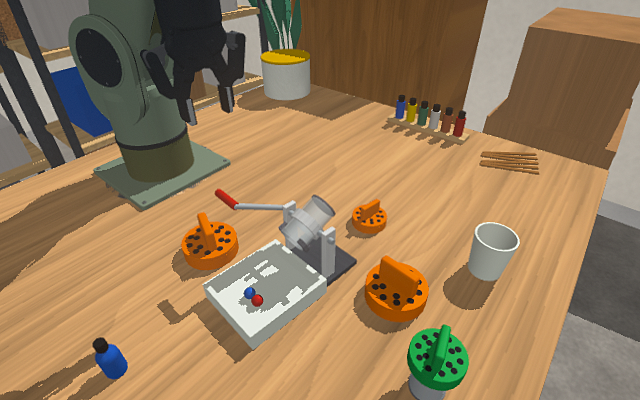

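All is as asked: beads in the tray at (250,294) and (258,300), cap upright on the bench at (369,218), handle over at (227,199), gripper clear. Handing in.

```bash
python3 -c "
from plant import env; print(env.finish_job())"
```

```text
the job is handed in; nothing more can be done
None
```

The job is done and handed in at about 15.4 s; no verdict is reported.

- **Cap:** I gripped the stand's orange cap, the smallest of the three, by its wing and turned it about 85° counter-clockwise. I lifted it straight off and set it upright on the clear bench at about (0.556, 0.160) m.
- **Handle and beads:** I gripped the red handle and swung it over the top to about 113–114° by my estimate, just short of the stop. Both beads rolled out into the white tray.

**Last checks:**
- The final scene picture shows the blue and red beads in the tray, the cap upright on the bench and the handle still over.
- The gripper was open and clear, touching nothing.
- The highest force I read was about 25 N, when seating the cap on the bench; during the swing it stayed near 12 N.
- No check failed or disagreed. I took the last top view but did not look at it.

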